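# Make up a desk kit and a counter kit from the stationery stock

### The arm

A 6-joint arm with a two-finger parallel gripper is mounted at the origin on the work surface. World frame = base frame: x ahead of the robot, y to its left, z up, the work surface at z = 0. Lengths are in m, angles in rad, forces in N, time in s.
With the tool pointing down it reaches from about 0.3 to 0.875 m from the base axis. Payload 6.4 kg.
Tool frame: the origin (TCP) lies midway between the tips of the shut fingers; the grasp point (between the pads) lies ctrl.grip_depth behind it (ctrl.grip_depth is the distance from the TCP to the grasp point, in m); x points along the fingers, y is the direction in which the jaws open and shut, and the axes are right-handed (so a half turn about x gives the same grasp; the last joint's range is limited). The gripper opens to 85 mm and grips with 20 to 120 N. Pads are 22 mm wide; open, the fingers measure 114 mm over their backs; the gripper's body (76 mm by 85 mm) begins 54 mm behind the grasp point. The pads swing forward as they close: fully open they stand 13 mm farther back than shut.
Start: joints at [0.987, 0.181, 1.607, -0, 1.354, -0.206], TCP at [0.212, 0.534, 0.231] pointing down, gripper open.
Joint ranges: [-2.99, 2.99], [-0.89, 2.07], [0.3, 2.58], [-1.14, 4.28], [0, 2.63], [-3.12, 3.12]. Speed limits (rad/s): [2.57, 2.57, 3.01, 3.14, 3.14, 3.14].

### API

Orientations are given as a unit quaternion [w, x, y, z].
In Python, from bench import ctrl gives the robot as it stands.
- The arm moves only by the tool carry_out, never from a script. Its argument "motion" is one flat list of numbers, 7 for each row, row after row: the turn, a rotation vector about the tool's x, y, z in degrees, then the shift along the tool's x, y, z in m, then the gripper's target within -1 to 1 (shut at 1, half-way at 0, fully open at -1). A call has 1 to 10 rows; each row shifts and turns the pose as measured when the row begins, along the tool's axes as they then stand; what a row does not reach is not made up. A row lasts 1/10 s, in which the tool goes at most 50 mm and 8.59 degrees, less where a joint would pass 70% of its speed; a pose out of reach is approached as far as the arm can. A call with a gripper value outside its range is refused whole. The fingers move at their own pace and stop on an object; the grip force is fixed at half the most. Time passes only in rows, so rows that do not move let the fingers close. It gives the time, the measured TCP pose, the force and the opening at its end, in the units of the state.
- ctrl.get_obs(): the state, without advancing time (a new reading comes with each control period).
- ctrl.camera(name): name is "scene" or "top"; returns the picture (480x640x3 uint8, blue, green, red); there is no depth.
- ctrl.camera_params(name): a dict with "mtx" (3x3 intrinsics, pixels), "pose" (4x4, takes a point from camera to world coordinates). Camera axes: x right, y down, z forward; pixel columns grow to the right and rows downward; lengths in m; the calibration is good to about 2 mm. A picture is of the moment at which its call begins. camera_params takes no time and is no camera call.
- ctrl.hand_in(): hands the job in, once; it reports no verdict.
Trained networks look in the newest picture that a camera, given by its name, has taken for a name from the list of things; names that differ only in an ending like _2 or _b are one class to them, and where a whole thing is asked for, a point or a joint stands for the part that bears it (a point fixed in the world has none). Each returns a list of dicts, best first, with "conf" (0 to 1); they miss things now and then, are a little off and sometimes report something else, mostly with a low value. They report only what shows in the picture. A call takes as long as a camera call. They do not tell look-alikes from the thing itself.
- ctrl.boxes_of(camera, thing): "point" ([x, y, z] in m, in the coordinates of the camera as it stood for that picture, good to about 4 mm: the middle of the surface that is visible of it).
- ctrl.trace(camera, thing): "pixels" (480x640 bool, what is visible of it).
- ctrl.landmark_of(camera, thing): "point" ([x, y, z] in m, in the coordinates of the camera as it stood for that picture, good to about 4 mm: a listed point, or the origin of a listed thing).
The state is a dict: "time_s": time; "q": joint angles; "dq": joint speeds; "joint_efforts": joint torques, N m; "eef_pos": TCP position; "eef_rot": TCP orientation; "wrist_force": force on the tool from outside, world axes, zero at the start; "torque": the same for the moment, N m; "opening": opening from 0.0 (shut) to 1.0 (fully open).
Only numpy, scipy, OpenCV 4.12 (cv2) and the standard library are available. Lean on these libraries where they do the work, as an engineer would, in place of code of your own. Each camera call takes 0.05 s, during which the arm holds its last target. There are 200 camera calls.

### The job

Make up two kits from the stationery on the table. Into the tray with three compartments put the stapler, lying on its base in the long compartment, the smaller box of staples in the larger of the two short compartments and the glue stick in the smallest one; into the tray with two compartments put the paper roll in the larger compartment and the stamp in the smaller. Everything stands as it stood in the stock, flat on its compartment's floor, and the large staple box, the ink pad and the calculator stay where they are.

Things in the scene. Friction and masses are not known exactly. Their poses are not given: they have to be found in the camera images.
- stapler: Desk stapler, black with a steel magazine, 140 long (x, nose to +x) x 38 wide (y) x 56 high, on its base, about 0.24 kg. Origin: centre of the underside, z up. Its top arm, 32 wide from 30 to 50 up, can be pinched across y at the middle; below it are a narrower magazine and the 8 thick base. Its x is within 0.3 rad of world x at the start.
- staples_small: Smaller of two cardboard boxes of staples, brown with a white paper label, 66 (x) x 42 (y) x 46 high, about 0.15 kg. Origin: centre of the underside, z up. x within 0.4 rad of world x at the start.
- glue_stick: Glue stick standing on end, white with a black cap, 33 in diameter at the cap (54 to 84 up), 31 below it, 84 high, about 0.04 kg. Origin: centre of the underside, z up. Round: its yaw means nothing.
- paper_roll: White paper roll for a receipt printer standing on end, 60 in diameter, 57 high, small dark core hole showing on top, about 0.13 kg. Origin: centre of the underside, z up. Round: its yaw means nothing.
- stamp: Self-inking rubber stamp standing upright: grey foot and body, black hand shell on top with a white label. Foot 62 (x) x 38 (y) x 12; body 56 x 32 from 12 to 47 up; shell 62 x 36 from 46 to 90 up, the place to grip, across y. About 0.12 kg. Origin: centre of the underside, z up. x within 0.5 rad of world x at the start.
- tray_three: Loose grey plastic drawer insert, three compartments, 172 (x) x 144 (y) x 16 high, walls and floor 4 thick, 0.6 kg. Origin: centre of underside, z up; floor at z = 4. Long compartment 164 (x) x 66 (y) centred at (0, -35), larger short one 92 x 66 at (-36, 35), smallest 68 x 66 at (48, 35). Left or right of the stock; its x within 0.25 rad of world x.
- tray_two: Loose grey plastic drawer insert, two compartments, 158 (x) x 92 (y) x 16 high, walls and floor 4 thick, 0.5 kg. Origin: centre of underside, z up; floor at z = 4. Larger compartment 82 (x) x 84 (y) centred at (-34, 0); smaller 64 x 84 at (43, 0): the stamp fits it only with its x along the tray's y, either way round. At the other end of the stock; its x within 0.25 rad of world x.
- staples_large: Bystander to leave alone: the larger box of staples, same look, 84 (x) x 58 (y) x 58 high, loose. Origin: centre of the underside. x within 0.15 rad of world x.
- ink_pad: Bystander to leave alone: closed steel ink-pad tin with a white label, 96 (x) x 62 (y) x 18 high, loose. Origin: centre of the underside. x within 0.15 rad of world x.
- calculator: Bystander to leave alone: grey pocket calculator, 104 (x) x 62 (y) x 14 high, loose. Origin: centre of the underside. x within 0.15 rad of world x. It, the other two bystanders and the five kit things stand shuffled in two rows of four, neighbours about 120 apart along y and 165 along x (centres).
Not all that is in view belongs to the job. What is shaped like the glue_stick but orange or red is not meant. Leave any purple look-alike of the staples_small alone.

How it is judged:
At the end, for the whole second after the job is handed in: All five things in their compartments: upright (0.12 rad), on the floor (underside under 9 mm above the tray's), within 15 mm in x and y of its centre (stapler 16, glue stick 20), at rest. Trays flat (0.06 rad); large staple box, ink pad and calculator within 30 mm of their start (x of stapler in the frame of tray_three between -0.016 and 0.016 m and y of stapler in the frame of tray_three between -0.051 and -0.019 m and z of stapler in the frame of tray_three between 0 and 0.009 m and angle between each of stapler, staples_small, glue_stick, paper_roll, stamp's own z axis and vertical below 0.12 rad and linear speed of each of stapler, staples_small, glue_stick, paper_roll, stamp below 0.02 m/s and angular speed of each of stapler, staples_small, glue_stick, paper_roll, stamp below 0.2 rad/s and x of staples_small in the frame of tray_three between -0.051 and -0.021 m and y of staples_small in the frame of tray_three between 0.02 and 0.05 m and z of staples_small in the frame of tray_three between 0 and 0.009 m and x of glue_stick in the frame of tray_three between 0.028 and 0.068 m and y of glue_stick in the frame of tray_three between 0.015 and 0.055 m and z of glue_stick in the frame of tray_three between 0 and 0.009 m and x of paper_roll in the frame of tray_two between -0.049 and -0.019 m and y of paper_roll in the frame of tray_two between -0.015 and 0.015 m and z of paper_roll in the frame of tray_two between 0 and 0.009 m and x of stamp in the frame of tray_two between 0.028 and 0.058 m and y of stamp in the frame of tray_two between -0.015 and 0.015 m and z of stamp in the frame of tray_two between 0 and 0.009 m and angle between each of tray_three, tray_two's own z axis and vertical below 0.06 rad and distance of each of staples_large, ink_pad, calculator from where it was at the start of the episode below 0.03 m); the robot touches nothing.
It fails at once if the large staple box is shifted by more than 40 mm or tipped (distance of staples_large from where it was at the start of the episode above 0.04 m or angle between staples_large's own z axis and vertical above 0.5 rad).
It fails at once if the ink pad is shifted by more than 40 mm or tipped (distance of ink_pad from where it was at the start of the episode above 0.04 m or angle between ink_pad's own z axis and vertical above 0.5 rad).
It fails at once if the calculator is shifted by more than 40 mm or tipped (distance of calculator from where it was at the start of the episode above 0.04 m or angle between calculator's own z axis and vertical above 0.5 rad).
It also fails if it takes over 138 s, if anything falls off the work surface, if the arm or the gripper's body presses on something with over 40 N, if the wrist force passes 120 N, or if a joint passes its speed limit or range.

## Working session

There is one attempt and no reset: what is moved stays moved. The work goes in short steps, Python scripts to look and compute and a tool call to move; the robot and the scene stay as the last step left them, time stands still between calls to the robot, and variables do not carry over. Pictures are saved under pics/ and viewed, about 12 in all and at most 16, crops included, and the job is handed in when it is done.

Besides the shell and the picture viewer there is one more tool, called after "Call:" as name(argument=value, ...) on one line, values as JSON. carry_out: Moves the arm, as the interface text tells. Its arguments: {"type":"object","properties":{"motion":{"type":"array"}},"required":["motion"]}

```bash
mkdir -p pics; ls; python3 - <<'E'
from bench import ctrl
import cv2,numpy as np
o=ctrl.get_obs();print(o['time_s'],o['eef_pos'],o['eef_rot'],o['opening'],ctrl.grip_depth)
for c in ['scene','top']:
    cv2.imwrite(f'pics/{c}0.png',ctrl.camera(c)); p=ctrl.camera_params(c);print(p['mtx'].round(1).tolist(),np.round(p['pose'],3).tolist())
    for t in ['stapler','staples_small','glue_stick','paper_roll','stamp','tray_three','tray_two','staples_large','ink_pad','calculator']:
        for d in ctrl.landmark_of(c,t):
            q=np.array(d['point']);u=p['mtx']@q;w=p['pose']@np.r_[q,1]
            print(c,t,round(d['conf'],2),w[:3].round(3),(u[:2]/u[2]).round())
E
```

```text
pics
0.0 [0.21178144 0.53396617 0.23037522] [ 0.69428073  0.13220961  0.6947702  -0.13337639] 0.9985487607103133 0.0187
[[434.5, 0.0, 327.3], [0.0, 434.5, 236.8], [0.0, 0.0, 1.0]] [[0.632, 0.562, -0.533, 1.071], [0.775, -0.453, 0.44, -0.406], [0.006, -0.692, -0.722, 0.672], [0.0, 0.0, 0.0, 1.0]]
scene stapler 0.56 [0.464 0.178 0.002] [354. 178.]
scene staples_small 0.59 [ 0.633 -0.179  0.002] [272. 297.]
scene staples_small 0.56 [ 0.75  -0.219 -0.001] [291. 354.]
scene glue_stick 0.97 [0.58  0.103 0.002] [363. 217.]
scene glue_stick 0.71 [ 0.641  0.061 -0.002] [368. 243.]
scene glue_stick 0.64 [0.737 0.122 0.001] [422. 255.]
scene paper_roll 0.96 [ 0.64  -0.054 -0.001] [326. 268.]
scene stamp 0.59 [ 0.466 -0.175  0.   ] [228. 246.]
scene stamp 0.5 [0.478 0.337 0.002] [403. 157.]
scene tray_three 0.86 [ 0.474  0.337 -0.001] [402. 157.]
scene tray_two 0.84 [ 0.52  -0.342 -0.   ] [165. 304.]
scene tray_two 0.51 [ 0.47  -0.061  0.001] [275. 223.]
scene staples_large 0.8 [0.641 0.177 0.   ] [406. 218.]
scene staples_large 0.19 [0.643 0.061 0.001] [369. 242.]
scene calculator 0.84 [0.464 0
[... 255 characters left out ...]
op staples_small 0.95 [ 0.75  -0.216 -0.001] [427. 176.]
top staples_small 0.82 [ 0.64  -0.179  0.001] [412. 225.]
top glue_stick 0.83 [ 0.638  0.061 -0.004] [302. 227.]
top glue_stick 0.59 [ 0.736  0.122 -0.006] [274. 185.]
top glue_stick 0.54 [0.579 0.099 0.002] [284. 254.]
top paper_roll 0.92 [ 0.642 -0.055  0.002] [355. 225.]
top paper_roll 0.56 [0.64  0.174 0.001] [250. 226.]
top stamp 0.78 [ 0.467 -0.168 -0.002] [409. 305.]
top tray_three 0.68 [ 0.48   0.339 -0.002] [172. 300.]
top tray_two 0.97 [ 0.524 -0.34  -0.004] [489. 278.]
top staples_large 0.56 [0.639 0.177 0.005] [248. 227.]
top ink_pad 0.91 [ 0.473 -0.059  0.001] [358. 303.]
top calculator 0.56 [0.474 0.051 0.002] [306. 302.]
```

View pics/top0.png

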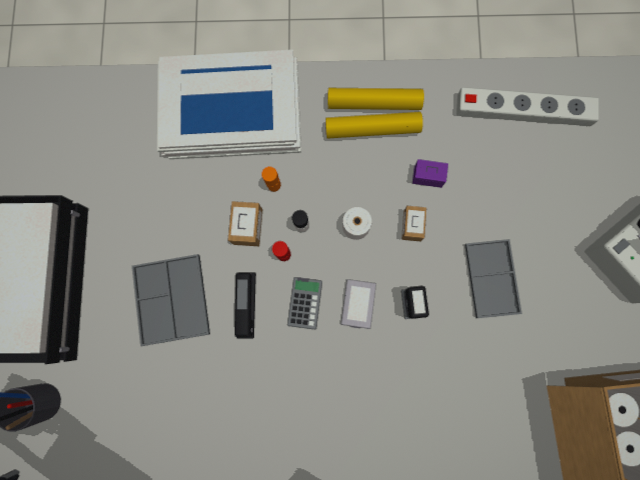

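View pics/scene0.png

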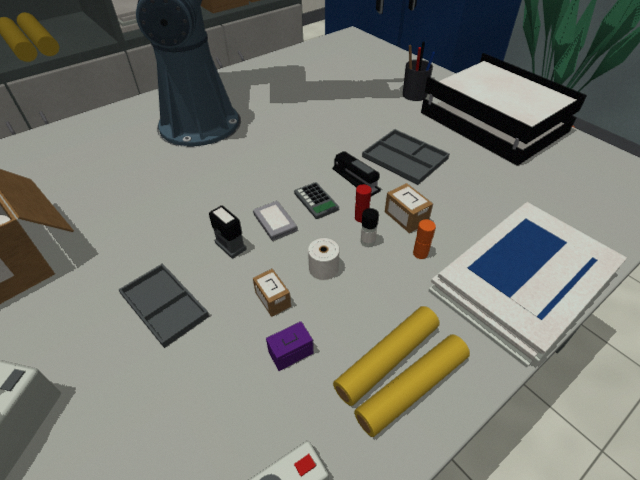

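The top picture shows the kit glue stick (black cap) at (300,219), with red (281,251) and orange (271,179) decoys. The small brown staple box is at (415,223), with a purple one at (430,173) and the large box at (244,223). The stapler is at (245,305), the roll at (357,222), the stamp at (417,302), tray_three at (171,300) and tray_two at (492,278). Next I fit the yaws.

```bash
cat > h.py <<'E'
from bench import ctrl
import cv2,numpy as np
from scipy.optimize import minimize
from scipy.spatial.transform import Rotation as R
def proj(c,P):
    p=ctrl.camera_params(c); q=np.linalg.inv(p['pose'])@np.c_[P,np.ones(len(P))].T
    u=p['mtx']@q[:3]; return (u[:2]/u[2]).T
def pts(x,y,a,boxes,z0=0):
    out=[]
    for (lx,ly,za,zb) in boxes:
        P=np.array([[sx*lx/2,sy*ly/2,z] for sx in(-1,1) for sy in(-1,1) for z in(za,zb)])
        P[:,:2]=P[:,:2]@np.array([[np.cos(a),np.sin(a)],[-np.sin(a),np.cos(a)]])+[x,y]
        P[:,2]+=z0; out.append(P)
    return out
def sil(c,x,y,a,boxes,S=4,z0=0):
    m=np.zeros((480*S//2,640*S//2),np.uint8) if 0 else np.zeros((480,640),np.uint8)
    for P in pts(x,y,a,boxes,z0):
        h=cv2.convexHull(((proj(c,P))*16).astype(np.int32)); cv2.fillConvexPoly(m,h,1,cv2.LINE_8,4)
    return m>0
def fit(masks,x,y,boxes,amax,z0=0):
    def cost(v):
        s=0
        for c,m in masks.items():
            k=sil(c,*v,boxes,z0=z0); s+=1-(k&m).sum()/max(1,(k|m).sum())
        return s
    best=None
    for a in np.linspace(-amax,amax,5):
        r=minimize(cost,[x,y,a],method='Nelder-Mead',options=dict(initial_simplex=[[x,y,a],[x+.01,y,a],[x,y+.01,a],[x,y,a+.15]],xatol=2e-4,fatol=1e-4))
        if best is None or r.fun<best.fun: best=r
    return best
DIM=dict(stapler=[(.14,.038,0,.008),(.14,.032,.03,.05)],staples_small=[(.066,.042,0,.046)],
 stamp=[(.062,.038,0,.012),(.056,.032,.012,.047),(.062,.036,.046,.09)],tray_three=[(.172,.144,0,.016)],tray_two=[(.158,.092,0,.016)],
 glue_stick=None,paper_roll=None)
def masks_of(t,x,y,cams=('top','scene')):
    M={}
    for c in cams:
        u=proj(c,np.array([[x,y,.02]]))[0]
        for d in ctrl.trace(c,t):
            v,w=np.nonzero(d['pixels'])
            if np.hypot(w.mean()-u[0],v.mean()-u[1])<22: M[c]=d['pixels'];break
    return M
def cur():
    o=ctrl.get_obs();return np.array(o['eef_pos']),R.from_quat(np.array(o['eef_rot'])[[1,2,3,0]]),o
def go(x,y,z,jaw):
    """jaw: world angle of the jaw axis (mod pi); prints turn deg about tool x and total shift in tool axes"""
    p,r,o=cur(); Y=r.apply([0,1,0]); a=np.arctan2(Y[1],Y[0])
    d=(jaw-a+np.pi/2)%np.pi-np.pi/2
    X=r.apply([1,0,0])
    fin=R.from_rotvec([0,0,a+d])*R.from_matrix(np.array([[0,1,0],[0,0,-1],[-1,0,0]]).T.T) # x->-z,y->x,z->-y
    rv=(r.inv()*fin).as_rotvec(degrees=True)
    s=r.inv().apply(np.array([x,y,z])-p)
    s2=fin.inv().apply(np.array([x,y,z])-p)
    print('t %.2f pos %s jaw %.3f op %.2f q6 %.2f | rotvec %s shift(now) %s shift(after turn) %s'%(o['time_s'],p.round(4),a,o['opening'],o['q'][5],rv.round(1),s.round(4),s2.round(4)))
E
cat > m.py <<'E'
from h import *
G=dict(stapler=(.466,.178,.35),staples_small=(.637,-.179,.45),stamp=(.467,-.171,.55),tray_three=(.478,.338,.3),tray_two=(.523,-.341,.3))
ims={c:ctrl.camera(c) for c in('top','scene')}
for t,(x,y,am) in G.items():
    M=masks_of(t,x,y)
    for cs in [list(M)]+[[c] for c in M]:
        b=fit({c:M[c] for c in cs},x,y,DIM[t],am); print(t,cs,b.x.round(4),round(b.fun,3))
    b=fit(M,x,y,DIM[t],am)
    for c in ims:
        for P in pts(*b.x,DIM[t]): cv2.polylines(ims[c],[cv2.convexHull(proj(c,P).astype(np.float32)).astype(int)],True,(0,255,0),1)
a=cv2.resize(ims['top'][160:360,120:540],None,fx=1.9,fy=1.9)
cv2.imwrite('pics/fit.png',a)
for t,x,y,h in [('glue_stick',.638,.061,.084),('paper_roll',.641,-.054,.057)]:
    for c,m in masks_of(t,x,y).items():
        rr=.0155 if t[0]=='g' else .03
        th=np.linspace(0,6.28,40)
        def cost(v):
            k=np.zeros((480,640),np.uint8);P=np.array([[v[0]+rr*np.cos(s),v[1]+rr*np.sin(s),z] for s in th for z in(0,h)])
            cv2.fillConvexPoly(k,cv2.convexHull((proj(c,P)*16).astype(np.int32)),1,cv2.LINE_8,4);k=k>0
            return 1-(k&m).sum()/(k|m).sum()
        b=minimize(cost,[x,y],method='Nelder-Mead',options=dict(initial_simplex=[[x,y],[x+.01,y],[x,y+.01]],xatol=2e-4,fatol=1e-4));print(t,c,b.x.round(4),round(b.fun,3))
go(.47,.178,.15,0)
E
python3 m.py
```

```text
stapler ['top'] [0.4693 0.1777 0.019 ] 0.11
stapler ['top'] [0.4693 0.1777 0.019 ] 0.11
staples_small ['top', 'scene'] [ 0.638  -0.1782 -0.0963] 0.179
staples_small ['top'] [ 0.6391 -0.1788 -0.025 ] 0.075
staples_small ['scene'] [ 0.6347 -0.1783 -0.1682] 0.087
stamp ['top', 'scene'] [ 0.4703 -0.1711  0.0186] 0.243Traceback (most recent call last):
  File "m.py", line 7, in <module>
    b=fit({c:M[c] for c in cs},x,y,DIM[t],am); print(t,cs,b.x.round(4),round(b.fun,3))
  File "h.py", line 28, in fit
    r=minimize(cost,[x,y,a],method='Nelder-Mead',options=dict(initial_simplex=[[x,y,a],[x+.01,y,a],[x,y+.01,a],[x,y,a+.15]],xatol=2e-4,fatol=1e-4))
    res = _minimize_neldermead(fun, x0, args, callback, bounds=bounds,
                               **options)
    fxcc = func(xcc)
    fx = function(np.copy(x), *(wrapper_args + args))
  File "h.py", line 24, in cost
    k=sil(c,*v,boxes,z0=z0); s+=1-(k&m).sum()/max(1,(k|m).sum())
  File "h.py", line 18, in sil
    h=cv2.convexHull(((proj(c,P))*16).astype(np.int32)); cv2.fillConvexPoly(m,h,1,cv2.LINE_8,4)
                       ~~~~^^^^^
  File "h.py", line 6, in proj
    p=ctrl.camera_params(c); q=np.linalg.inv(p['pose'])@np.c_[P,np.ones(len(P))].T
ValueError: time passes only in moves, steps and waits
```

```bash
sed -i "s/^def proj/from functools import lru_cache\n@lru_cache\ndef prm(c): return ctrl.camera_params(c)\ndef proj/; s/    p=ctrl.camera_params(c); q=/    p=prm(c); q=/" h.py
sed -i "s#^cv2.imwrite('pics/fit.png',a)#b2=cv2.resize(ims['scene'][110:320,100:480],None,fx=1.5,fy=1.5);cv2.imwrite('pics/fit.png',np.vstack([cv2.resize(a,(570,271)),b2]))#" m.py
python3 m.py
```

```text
stapler ['top', 'scene'] [ 0.4675  0.1803 -0.0199] 0.361
stapler ['top'] [0.4691 0.1799 0.0169] 0.116
stapler ['scene'] [ 0.4633  0.1809 -0.0282] 0.227
staples_small ['top', 'scene'] [ 0.638  -0.1794 -0.1284] 0.139
staples_small ['top'] [ 0.6393 -0.179  -0.1249] 0.07
staples_small ['scene'] [ 0.6371 -0.1793 -0.1186] 0.049
stamp ['top', 'scene'] [ 0.4701 -0.1711  0.0362] 0.166
stamp ['top'] [ 0.4704 -0.1709  0.1108] 0.061
stamp ['scene'] [ 0.4688 -0.1714 -0.013 ] 0.08
tray_three ['top', 'scene'] [0.4806 0.341  0.159 ] 0.079
tray_three ['top'] [0.4819 0.3409 0.1699] 0.042
tray_three ['scene'] [0.479  0.3412 0.1696] 0.022
tray_two ['top', 'scene'] [ 0.5211 -0.3429  0.0731] 0.108
tray_two ['top'] [ 0.5233 -0.3426  0.0724] 0.062
tray_two ['scene'] [ 0.5201 -0.3427  0.0976] 0.037
glue_stick top [0.6418 0.0611] 0.048
glue_stick scene [0.6384 0.0614] 0.064
paper_roll top [ 0.6398 -0.0567] 0.03
paper_roll scene [ 0.6363 -0.0571] 0.1
t 2.30 pos [0.2121 0.5345 0.2313] jaw 1.193 op 1.00 q6 -0.21 | rotvec [68.4 -0.  -0. ] shift(now) [ 0.0813 -0.2362  0.3712] shift(after turn) [0.0813 0.2579 0.3565]
```

View pics/fit.png

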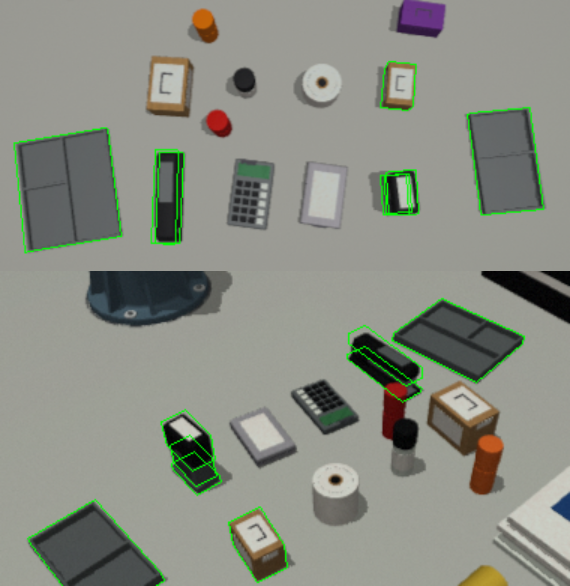

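```bash
python3 -c "
from h import *
go(.468,.180,.10,1.57+.01)"
```

```text
t 2.30 pos [0.2121 0.5345 0.2313] jaw 1.193 op 1.00 q6 -0.21 | rotvec [-22.2  -0.   -0. ] shift(now) [ 0.1313 -0.2351  0.3686] shift(after turn) [ 0.1313 -0.3568  0.2526]
```

Call:
carry_out(motion=[-7.4,0,0,0.02,0,0,-0.4,-7.4,0,0,0.02,0,0,-0.4,-7.4,0,0,0.02,0,0,-0.4,0,0,0,0,-0.04,0.028,-0.4,0,0,0,0,-0.04,0.028,-0.4,0,0,0,0,-0.04,0.028,-0.4,0,0,0,0,-0.04,0.028,-0.4,0,0,0,0,-0.04,0.028,-0.4,0,0,0,0,-0.04,0.028,-0.4,0,0,0,0,-0.04,0.028,-0.4])

```text
time_s: 3.3
eef_pos: [0.4183, 0.2579, 0.1689]
eef_rot: [0.708, -0.012, 0.706, 0.015]
wrist_force: [1.0, 0.1, 0.1]
opening: 0.702
```

```bash
python3 -c "
from h import *
go(.468,.180,.10,1.57+.01)"
```

```text
t 3.30 pos [0.4183 0.2579 0.1689] jaw 1.610 op 0.70 q6 -1.30 | rotvec [ 1.7  0.1 -0.3] shift(now) [ 0.0686 -0.0801  0.0465] shift(after turn) [ 0.0689 -0.0783  0.049 ]
```

Call:
carry_out(motion=[1.5,0,0,0.02,-0.039,0.023,-0.4,0,0,0,0.02,-0.039,0.023,-0.4,0,0,0,0.028,0,0,-0.4,0,0,0,0,0,0,-0.4])

```text
time_s: 3.7
eef_pos: [0.473, 0.1746, 0.1026]
eef_rot: [0.711, 0.001, 0.703, 0.003]
wrist_force: [-1.4, -0.5, 0.1]
opening: 0.704
```

```bash
python3 -c "
from h import *
go(.468,.180,.021,1.57+.01)
cv2.imwrite('pics/s1.png',cv2.resize(np.hstack([ctrl.camera('scene')[60:260,250:500],ctrl.camera('top')[200:400,150:350]]),None,fx=1.7,fy=1.7))"
```

```text
t 3.70 pos [0.473  0.1746 0.1026] jaw 1.574 op 0.70 q6 -1.46 | rotvec [-0.4  0.6 -0.3] shift(now) [ 0.0815  0.005  -0.0058] shift(after turn) [ 0.0816  0.0055 -0.0049]
```

View pics/s1.png

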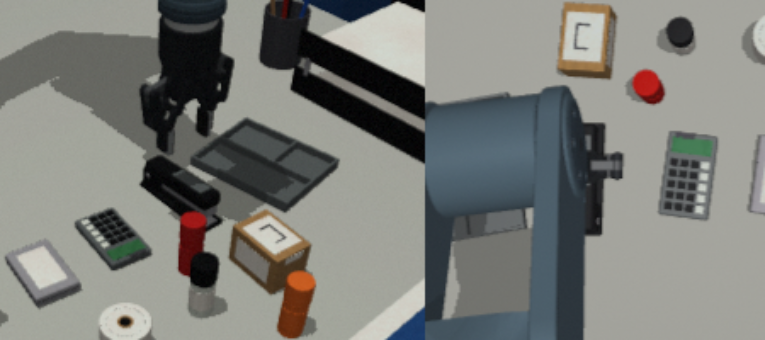

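The picture shows the open fingers straddling the stapler, about (185,125) above it, so I go down and grip.

Call:
carry_out(motion=[0,0,0,0.03,0.003,-0.003,-0.4,0,0,0,0.03,0.0025,-0.002,-0.4,0,0,0,0.018,0,0,-0.4,0,0,0,0.003,0,0,-0.4,0,0,0,0,0,0,1,0,0,0,0,0,0,1,0,0,0,0,0,0,1,0,0,0,0,0,0,1,0,0,0,0,0,0,1,0,0,0,0,0,0,1])

```text
time_s: 4.8
eef_pos: [0.48, 0.1898, 0.0372]
eef_rot: [0.721, -0.002, 0.693, 0.009]
wrist_force: [0.0, -1.0, -1.8]
opening: 0.358
```

```bash
python3 -c "
from h import *
go(.468,.180,.12,1.57+.168)"
```

```text
t 4.80 pos [0.48   0.1898 0.0372] jaw 1.587 op 0.36 q6 -1.45 | rotvec [-8.6  2.3 -0.3] shift(now) [-0.0833 -0.0089 -0.0089] shift(after turn) [-0.0828 -0.0077 -0.0135]
```

```bash
python3 -c "
from h import *
cv2.imwrite('pics/s2.png',cv2.resize(ctrl.camera('scene')[80:240,270:470],None,fx=3,fy=3,interpolation=cv2.INTER_CUBIC))
for i in range(3): p,r,o=cur();print(p,r.as_rotvec(),o['opening']);ctrl.camera('top')"
```

```text
[0.48001451 0.18979539 0.03719252] [-0.00542452  1.53178234  0.01970033] 0.36106693237784
[0.47992192 0.18975355 0.03706972] [-0.00550993  1.53204793  0.01965739] 0.3577921719157356
[0.47989733 0.18977028 0.03699688] [-0.00558515  1.53212752  0.01969991] 0.35819831142469266
```

View pics/s2.png

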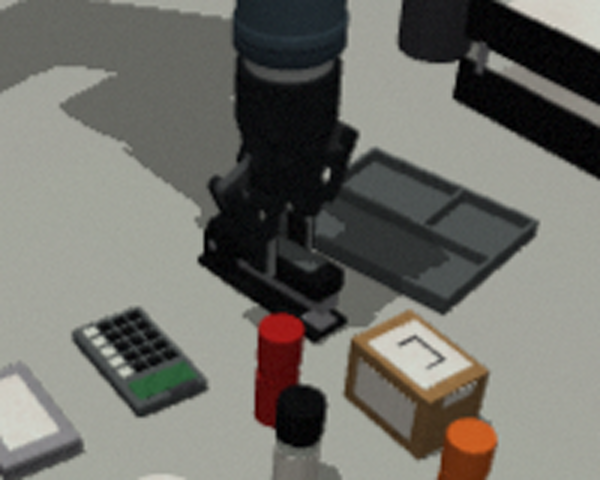

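Call:
carry_out(motion=[0,0,0,0,0,0,-0.3,0,0,0,0,0,0,-0.3,0,0,0,0,0,0,-0.3,0,0,0,0,0,0,-0.3])

```text
time_s: 5.4
eef_pos: [0.4807, 0.1898, 0.0376]
eef_rot: [0.721, -0.002, 0.693, 0.009]
wrist_force: [0.3, 0.6, 0.7]
opening: 0.649
```

```bash
python3 -c "
from h import *
go(.468,.187,.021,1.57+.01)"
```

```text
t 5.40 pos [0.4807 0.1898 0.0376] jaw 1.587 op 0.65 q6 -1.45 | rotvec [ 0.4  2.3 -0.5] shift(now) [ 0.016  -0.0027 -0.0134] shift(after turn) [ 0.0166 -0.0026 -0.0128]
```

Call:
carry_out(motion=[0,1.1,0,0.008,-0.001,-0.007,-0.3,0,1.1,0,0.008,-0.001,-0.006,-0.3,0,0,0,0,0,0,-0.3])

```text
time_s: 5.7
eef_pos: [0.4672, 0.1875, 0.02]
eef_rot: [0.707, -0.003, 0.708, 0.009]
wrist_force: [-0.1, -0.4, 0.4]
opening: 0.646
```

```bash
python3 -c "
from h import *
go(.468,.187,.021,1.57+.01)"
```

```text
t 5.70 pos [0.4672 0.1875 0.02  ] jaw 1.587 op 0.65 q6 -1.45 | rotvec [ 0.4 -0.1 -0.5] shift(now) [-0.001  -0.0006  0.0008] shift(after turn) [-0.001  -0.0006  0.0008]
```

Call:
carry_out(motion=[0,0,0,0,0,0,1,0,0,0,0,0,0,1,0,0,0,0,0,0,1,0,0,0,0,0,0,1,0,0,0,0,0,0,1])

```text
time_s: 6.2
eef_pos: [0.4668, 0.1874, 0.0195]
eef_rot: [0.706, -0.003, 0.708, 0.009]
wrist_force: [0.7, 0.0, -0.2]
opening: 0.367
```

```bash
python3 -c "
from h import *
go(.468,.187,.12,1.57+.16)"
```

```text
t 6.20 pos [0.4668 0.1874 0.0195] jaw 1.587 op 0.37 q6 -1.45 | rotvec [-8.2 -0.1 -0.5] shift(now) [-0.1005  0.0004  0.0009] shift(after turn) [-0.1005 -0.0006  0.0011]
```

Call:
carry_out(motion=[0,0,0,-0.03,0,0,1,0,0,0,-0.03,0,0,1,-4,0,0,-0.02,0.03,0.004,1,-4,0,0,0,0.035,0.004,1,0,0,0,0,0.035,0.007,1,0,0,0,0,0,0,1,0,0,0,0,0,0,1])

```text
time_s: 6.9
eef_pos: [0.4715, 0.2903, 0.1017]
eef_rot: [0.703, -0.053, 0.707, 0.06]
wrist_force: [-0.8, -0.7, -2.3]
opening: 0.366
```

```bash
python3 -c "
from h import *
go(.486,.3065,.06,1.57+.168)"
```

```text
t 6.90 pos [0.4715 0.2903 0.1017] jaw 1.730 op 0.37 q6 -1.40 | rotvec [-0.5 -0.3 -0.6] shift(now) [0.0418 0.0132 0.0171] shift(after turn) [0.0417 0.0135 0.017 ]
```

Call:
carry_out(motion=[0,0,0,0.014,0.007,0.009,1,0,0,0,0.014,0.006,0.008,1,0,0,0,0.014,0,0,1,0,0,0,0,0,0,1,0,0,0,0,0,0,1])

```text
time_s: 7.4
eef_pos: [0.4846, 0.3027, 0.0566]
eef_rot: [0.702, -0.053, 0.708, 0.058]
wrist_force: [-0.2, -0.5, -2.2]
opening: 0.367
```

```bash
python3 -c "
from h import *
go(.486,.3065,.024,1.57+.168)
cv2.imwrite('pics/s3.png',cv2.resize(ctrl.camera('scene')[80:240,300:500],None,fx=3,fy=3,interpolation=cv2.INTER_CUBIC))"
```

```text
t 7.40 pos [0.4846 0.3027 0.0566] jaw 1.727 op 0.37 q6 -1.39 | rotvec [-0.6 -0.5 -0.5] shift(now) [0.0326 0.0033 0.0023] shift(after turn) [0.0326 0.0036 0.002 ]
```

View pics/s3.png

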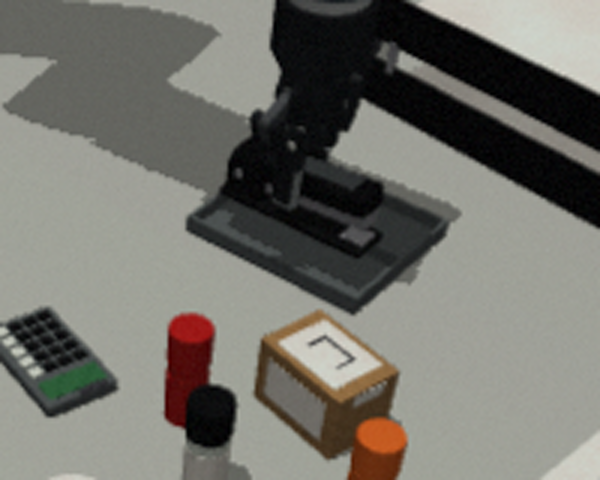

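The stapler hangs level over the long compartment, parallel to the tray (base at about (290,215) in the crop). I lower it and release.

Call:
carry_out(motion=[0,0,0,0.011,0.0017,0.001,1,0,0,0,0.011,0.0016,0.001,1,0,0,0,0.007,0,0,1,0,0,0,0.003,0,0,1,0,0,0,0,0,0,1])

```text
time_s: 7.95
eef_pos: [0.4863, 0.3063, 0.0234]
eef_rot: [0.702, -0.052, 0.708, 0.058]
wrist_force: [-1.7, -0.4, 5.3]
opening: 0.364
```

Call:
carry_out(motion=[0,0,0,0,0,0,-0.3,0,0,0,0,0,0,-0.3,0,0,0,0,0,0,-0.3,0,0,0,-0.02,0,0,-0.3,0,0,0,-0.03,0,0,-0.3,0,0,0,-0.04,0,0,-0.3,0,0,0,-0.03,-0.03,0.03,-0.3,0,0,0,0,-0.03,0.03,-0.5,4,0,0,0,-0.03,0.03,-0.5,4,0,0,0,-0.03,0.03,-0.5])

```text
time_s: 8.95
eef_pos: [0.6239, 0.2058, 0.1494]
eef_rot: [0.706, -0.005, 0.708, 0.011]
wrist_force: [-0.0, 1.3, -0.5]
opening: 0.75
```

```bash
python3 -c "
from h import *
go(.640,.0613,.12,1.57)
"
```

```text
t 8.95 pos [0.6239 0.2058 0.1494] jaw 1.593 op 0.75 q6 -1.46 | rotvec [ 1.3 -0.2 -0.5] shift(now) [ 0.0282 -0.145   0.013 ] shift(after turn) [ 0.0294 -0.1445  0.0162]
```

Call:
carry_out(motion=[1,0,0,0.007,-0.036,0.003,-0.3,0,0,0,0.007,-0.036,0.003,-0.3,0,0,0,0.007,-0.036,0.003,-0.3,0,0,0,0.007,-0.03,0.003,-0.3,0,0,0,0,0,0,-0.3,0,0,0,0,0,0,-0.3])

```text
time_s: 9.55
eef_pos: [0.6436, 0.0576, 0.122]
eef_rot: [0.709, 0.004, 0.705, 0.001]
wrist_force: [0.5, 0.5, -0.5]
opening: 0.654
```

```bash
python3 -c "
from h import *
go(.640,.0613,.048,1.57)
T=ctrl.camera('top')
for t,x,y in [('stapler',.4859,.3065),('tray_three',.480,.341)]:
    M=masks_of(t,x,y,('top',)); 
    if M: b=fit(M,x,y,DIM[t],.3,.004*(t=='stapler'));print(t,b.x.round(4),b.fun)
cv2.imwrite('pics/s4.png',np.hstack([cv2.resize(T[200:360,110:310],(400,320)),cv2.resize(ctrl.camera('scene')[120:280,280:480],(400,320))]))
"
```

```text
t 9.55 pos [0.6436 0.0576 0.122 ] jaw 1.566 op 0.65 q6 -1.67 | rotvec [-0.2  0.3 -0.5] shift(now) [ 0.074   0.0031 -0.004 ] shift(after turn) [ 0.074   0.0037 -0.0036]
stapler [0.4929 0.3088 0.2048] 0.18885630498533723
tray_three [0.4818 0.3409 0.1702] 0.3608725523874957
```

View pics/s4.png

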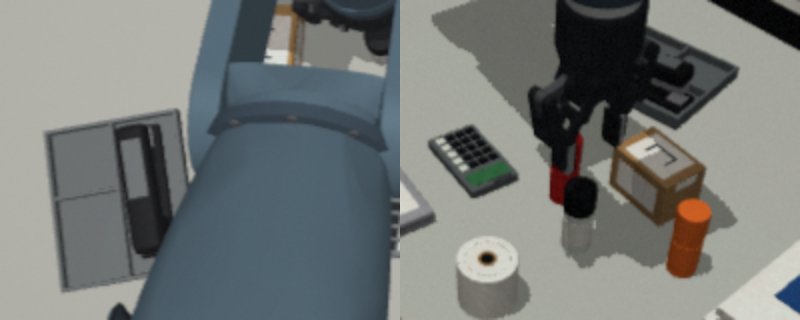

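The stapler lies in the long compartment ((140,190) in the left crop), and the arm is over the black-capped stick ((580,195) right crop). Red is at (567,170) and orange at (690,235), both clear.

Call:
carry_out(motion=[0,0,0,0.02,0.002,-0.002,-0.3,0,0,0,0.02,0.0015,-0.0015,-0.3,0,0,0,0.02,0,0,-0.3,0,0,0,0.01,0,0,-0.3,0,0,0,0.003,0,0,-0.3,0,0,0,0,0,0,-0.3])

```text
time_s: 10.35
eef_pos: [0.6424, 0.0702, 0.0505]
eef_rot: [0.711, 0.0, 0.703, 0.005]
wrist_force: [0.6, -0.2, -0.2]
opening: 0.648
```

Call:
carry_out(motion=[0,0,0,0,0,0,1,0,0,0,0,0,0,1,0,0,0,0,0,0,1,0,0,0,0,0,0,1,0,0,0,0,0,0,1])

```text
time_s: 10.85
eef_pos: [0.6447, 0.0703, 0.0541]
eef_rot: [0.713, -0.0, 0.701, 0.005]
wrist_force: [0.3, -1.0, -0.2]
opening: 0.39
```

```bash
python3 -c "
from h import *
c,s=np.cos(.168),np.sin(.168)
x,y=.480+c*.048-s*.035,.341+s*.048+c*.035;print(x,y)
go(x,y,.12,1.57+.168)
print('box',.480-c*.036-s*.035,.341-s*.036+c*.035)
"
```

```text
0.5214718362033409 0.38353336104663327
t 10.85 pos [0.6447 0.0703 0.0541] jaw 1.579 op 0.39 q6 -1.66 | rotvec [-9.1  1.  -0.4] shift(now) [-0.0656  0.3147 -0.1197] shift(after turn) [-0.0659  0.3294 -0.0694]
box 0.43865445874542863 0.3694876502780861
```

Call:
carry_out(motion=[0,0,0,-0.04,0,0,1,0,1,0,-0.04,0,0,1,-4.5,0,0,0,0.02,-0.008,1,-4.5,0,0,0,0.04,-0.009,1,0,0,0,0,0.045,-0.009,1,0,0,0,0,0.045,-0.009,1,0,0,0,0,0.045,-0.009,1,0,0,0,0,0.045,-0.009,1,0,0,0,0,0.045,-0.009,1,0,0,0,0,0.02,-0.004,1])

```text
time_s: 11.85
eef_pos: [0.533, 0.3676, 0.1418]
eef_rot: [0.706, -0.054, 0.703, 0.06]
wrist_force: [0.2, -0.3, -0.5]
opening: 0.391
```

Call:
carry_out(motion=[0,0,0,0,0,0,1,0,0,0,0,0,0,1])

```text
time_s: 12.05
eef_pos: [0.5311, 0.3707, 0.142]
eef_rot: [0.706, -0.056, 0.703, 0.062]
wrist_force: [-0.7, 1.1, -1.1]
opening: 0.389
```

```bash
python3 -c "
from h import *
go(.5215,.3835,.09,1.57+.168)
"
```

```text
t 12.05 pos [0.5311 0.3707 0.142 ] jaw 1.737 op 0.39 q6 -1.32 | rotvec [-0.1  0.3 -0.5] shift(now) [ 0.052   0.0137 -0.0077] shift(after turn) [ 0.052   0.0142 -0.0074]
```

Call:
carry_out(motion=[0,0,0,0.02,0.007,-0.004,1,0,0,0,0.02,0.007,-0.0035,1,0,0,0,0.012,0,0,1,0,0,0,0.01,0,0,1,0,0,0,0.01,0,0,1,0,0,0,0,0,0,1])

```text
time_s: 12.65
eef_pos: [0.5267, 0.3781, 0.0686]
eef_rot: [0.708, -0.053, 0.702, 0.059]
wrist_force: [-0.6, -0.6, 0.2]
opening: 0.394
```

```bash
python3 -c "
from h import *
go(.5215,.3835,.0575,1.57+.168)
"
```

```text
t 12.65 pos [0.5267 0.3781 0.0686] jaw 1.730 op 0.39 q6 -1.29 | rotvec [-0.5  0.5 -0.4] shift(now) [ 0.0111  0.0061 -0.0044] shift(after turn) [ 0.0111  0.0062 -0.0043]
```

Call:
carry_out(motion=[0,0.5,0,0.005,0.005,-0.003,1,0,0,0,0.005,0,0,1,0,0,0,0.001,0,0,1,0,0,0,0,0,0,1])

```text
time_s: 13.05
eef_pos: [0.5244, 0.3829, 0.0583]
eef_rot: [0.705, -0.053, 0.705, 0.059]
wrist_force: [-0.4, 0.0, -0.1]
opening: 0.388
```

Call:
carry_out(motion=[0,0,0,0,0,0,0.1,0,0,0,0,0,0,0.1,0,0,0,0,0,0,0,0,0,0,-0.02,0,0,0,0,0,0,-0.03,0,0,-0.3,0,0,0,-0.04,0,0,-0.3,4,0,0,0,-0.03,0.03,-0.3,4,0,0,0,-0.04,0.03,-0.3,4,0,0,0,-0.04,0.02,-0.3,4,0,0,0,-0.045,0.02,-0.3])

```text
time_s: 14.05
eef_pos: [0.6316, 0.2383, 0.1541]
eef_rot: [0.708, 0.046, 0.704, -0.038]
wrist_force: [1.6, 0.1, 0.4]
opening: 0.649
```

```bash
python3 -c "
from h import *
go(.638,-.179,.10,1.57-.12)
"
```

```text
t 14.05 pos [0.6316 0.2383 0.1541] jaw 1.453 op 0.65 q6 -1.27 | rotvec [ 0.1  0.2 -0.7] shift(now) [ 0.0496 -0.4142  0.0554] shift(after turn) [ 0.0541 -0.4135  0.0566]
```

Call:
carry_out(motion=[0,0,0,0.002,-0.045,0.006,-0.5,0,0,0,0.002,-0.045,0.006,-0.5,0,0,0,0.002,-0.045,0.006,-0.5,0,0,0,0.002,-0.045,0.006,-0.5,0,0,0,0.002,-0.045,0.006,-0.5,0,0,0,0.002,-0.045,0.006,-0.5,0,0,0,0.002,-0.045,0.006,-0.5,0,0,0,0.002,-0.045,0.006,-0.5,0,0,0,0.002,-0.03,0.006,-0.5,0,0,0,0,0,0,-0.5])

```text
time_s: 15.05
eef_pos: [0.6411, -0.1786, 0.1358]
eef_rot: [0.711, 0.048, 0.7, -0.042]
wrist_force: [0.1, 0.8, -0.5]
opening: 0.753
```

```bash
python3 -c "
from h import *
T=ctrl.camera('top');S=ctrl.camera('scene')
for t,x,y in [('stapler',.4859,.3065),('tray_three',.480,.341)]:
    M=masks_of(t,x,y); 
    for c in M: b=fit({c:M[c]},x,y,DIM[t],.3,.004*(t=='stapler'));print(t,c,b.x.round(4),b.fun)
for t in ('glue_stick','stapler'):
  for c in('top','scene'):
    for d in ctrl.landmark_of(c,t):print(c,t,d['conf'],(prm(c)['pose']@np.r_[d['point'],1])[:3].round(3))
cv2.imwrite('pics/s5.png',np.hstack([cv2.resize(T[200:360,110:310],(400,320)),cv2.resize(S[60:220,310:510],(400,320))]))
go(.638,-.179,.07,1.57-.12)
"
```

```text
stapler top [0.4908 0.3082 0.2037] 0.18522860492379833
stapler scene [0.4882 0.3099 0.1606] 0.12853107344632764
tray_three top [0.4821 0.3413 0.1652] 0.33493232825081376
tray_three scene [0.4783 0.3424 0.1655] 0.530559646539028
top glue_stick 0.91 [0.522 0.375 0.001]
top glue_stick 0.71 [ 0.737  0.121 -0.001]
top glue_stick 0.7 [0.578 0.096 0.001]
scene glue_stick 0.82 [0.737 0.123 0.   ]
scene glue_stick 0.82 [ 0.578  0.101 -0.001]
scene glue_stick 0.74 [0.525 0.378 0.007]
top stapler 0.69 [0.491 0.308 0.002]
scene stapler 0.92 [0.487 0.311 0.005]
t 15.55 pos [ 0.6415 -0.1727  0.1359] jaw 1.450 op 0.75 q6 -1.90 | rotvec [ 0.   0.8 -0.6] shift(now) [ 0.0658 -0.0074 -0.0036] shift(after turn) [ 0.0659 -0.0067 -0.0027]
```

View pics/s5.png

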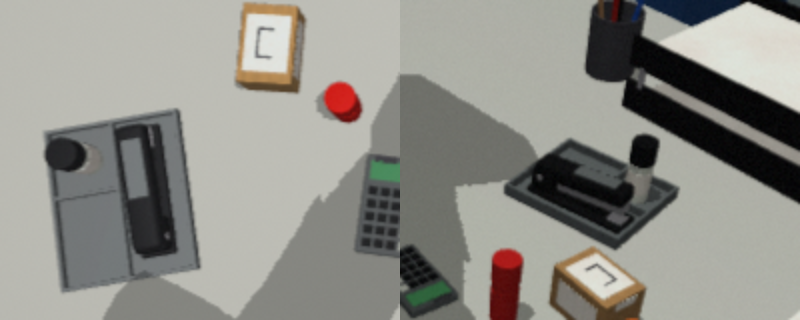

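The stapler and glue stick stand well inside their compartments (left crop (145,190) and (70,155)), off by 4 and 7 mm. Next comes the small brown box.

Call:
carry_out(motion=[0,0.8,0,0.02,-0.0035,-0.002,-0.5,0,0,0,0.025,-0.003,-0.001,-0.5,0,0,0,0.02,0,0,-0.5,0,0,0,0,0,0,-0.5,0,0,0,0,0,0,-0.5])

```text
time_s: 16.05
eef_pos: [0.6372, -0.177, 0.065]
eef_rot: [0.705, 0.046, 0.707, -0.038]
wrist_force: [1.5, 0.6, 0.1]
opening: 0.747
```

```bash
python3 -c "
from h import *
go(.638,-.179,.019,1.57-.12)
"
```

```text
t 16.05 pos [ 0.6372 -0.177   0.065 ] jaw 1.452 op 0.75 q6 -1.91 | rotvec [ 0.1 -0.2 -0.6] shift(now) [ 0.046  -0.0024  0.0012] shift(after turn) [ 0.046  -0.0019  0.001 ]
```

Call:
carry_out(motion=[0,0,0,0.02,-0.001,0.001,-0.5,0,0,0,0.015,-0.001,0,-0.5,0,0,0,0.008,0,0,-0.5,0,0,0,0.002,0,0,-0.5,0,0,0,0,0,0,-0.5,0,0,0,0,0,0,1,0,0,0,0,0,0,1,0,0,0,0,0,0,1,0,0,0,0,0,0,1,0,0,0,0,0,0,1])

```text
time_s: 17.05
eef_pos: [0.6413, -0.1801, 0.0237]
eef_rot: [0.707, 0.045, 0.704, -0.039]
wrist_force: [-0.4, 0.5, -1.7]
opening: 0.483
```

```bash
python3 -c "
from h import *
go(.4387,.3695,.09,1.57+.168)
"
```

```text
t 17.05 pos [ 0.6413 -0.1801  0.0237] jaw 1.453 op 0.48 q6 -1.91 | rotvec [-16.3   0.3  -0.5] shift(now) [-0.0628  0.5226 -0.2655] shift(after turn) [-0.0663  0.5757 -0.1083]
```

Call:
carry_out(motion=[0,0,0,-0.035,0,0,1,0,0,0,-0.04,0,0,1,-8,0,0,-0.035,0,0,1,-8,0,0,0,0.03,-0.006,1,0,0,0,0,0.045,-0.009,1,0,0,0,0,0.045,-0.009,1,0,0,0,0,0.045,-0.009,1,0,0,0,0,0.045,-0.009,1,0,0,0,0,0.045,-0.009,1,0,0,0,0,0.045,-0.009,1])

```text
time_s: 18.05
eef_pos: [0.5327, 0.109, 0.1395]
eef_rot: [0.708, -0.055, 0.702, 0.06]
wrist_force: [0.5, -0.2, -0.9]
opening: 0.478
```

```bash
python3 -c "
from h import *
go(.4387,.3695,.09,1.57+.168)
"
```

```text
t 18.05 pos [0.5327 0.109  0.1395] jaw 1.734 op 0.48 q6 -1.76 | rotvec [-0.3  0.5 -0.4] shift(now) [ 0.0508  0.2719 -0.051 ] shift(after turn) [ 0.0495  0.2725 -0.0493]
```

Call:
carry_out(motion=[0,0,0,0,0.045,-0.009,1,0,0,0,0,0.045,-0.009,1,0,0,0,0,0.045,-0.009,1,0,0,0,0,0.045,-0.009,1,0,0,0,0,0.045,-0.009,1,0,0,0,0,0.03,-0.005,1,0,0,0,0,0,0,1,0,0,0,0,0,0,1])

```text
time_s: 18.85
eef_pos: [0.4325, 0.3672, 0.1417]
eef_rot: [0.708, -0.057, 0.701, 0.063]
wrist_force: [-0.8, -1.1, -0.6]
opening: 0.484
```

```bash
python3 -c "
from h import *
go(.4387,.3695,.08,1.57+.168)
"
```

```text
t 18.85 pos [0.4325 0.3672 0.1417] jaw 1.741 op 0.48 q6 -1.25 | rotvec [ 0.2  0.6 -0.5] shift(now) [0.0617 0.0008 0.0058] shift(after turn) [0.0617 0.0013 0.0065]
```

Call:
carry_out(motion=[0,0.6,0,0.02,0.001,0.003,1,0,0,0,0.025,0,0.003,1,0,0,0,0.02,0,0,1,0,0,0,0.01,0,0,1,0,0,0,0,0,0,1,0,0,0,0,0,0,1])

```text
time_s: 19.45
eef_pos: [0.4423, 0.3652, 0.0659]
eef_rot: [0.705, -0.055, 0.704, 0.061]
wrist_force: [0.3, 0.0, -0.6]
opening: 0.484
```

```bash
python3 -c "
from h import *
go(.4387,.3695,.0277,1.57+.168)
"
```

```text
t 19.45 pos [0.4423 0.3652 0.0659] jaw 1.735 op 0.48 q6 -1.26 | rotvec [-0.2  0.1 -0.4] shift(now) [ 0.0383  0.0045 -0.0029] shift(after turn) [ 0.0382  0.0048 -0.0029]
```

Call:
carry_out(motion=[0,0,0,0.014,0.004,-0.002,1,0,0,0,0.014,0,0,1,0,0,0,0.007,0,0,1,0,0,0,0.003,0,0,1,0,0,0,0,0,0,1])

```text
time_s: 19.95
eef_pos: [0.4411, 0.37, 0.027]
eef_rot: [0.706, -0.055, 0.703, 0.061]
wrist_force: [-0.3, 1.0, -1.5]
opening: 0.476
```

```bash
python3 -c "
from h import *
go(.4387,.3695,.0277,1.57+.168)
"
```

```text
t 19.95 pos [0.4411 0.37   0.027 ] jaw 1.735 op 0.48 q6 -1.25 | rotvec [-0.2  0.3 -0.5] shift(now) [-0.0007 -0.0001 -0.0024] shift(after turn) [-0.0007 -0.0001 -0.0024]
```

Call:
carry_out(motion=[0,0,0,0.0015,0,0,1,0,0,0,0,0,0,-0.2,0,0,0,0,0,0,-0.2,0,0,0,0,0,0,-0.2,0,0,0,-0.02,0,0,-0.2,0,0,0,-0.03,0,0,-0.2,0,0,0,-0.04,0,0,-0.2,0,0,0,-0.04,0,0,-0.2,0,0,0,0,-0.04,0.01,-0.3,0,0,0,0,-0.045,0.01,-0.3])

```text
time_s: 20.95
eef_pos: [0.4744, 0.2913, 0.1628]
eef_rot: [0.708, -0.057, 0.701, 0.065]
wrist_force: [-0.7, -0.7, 0.1]
opening: 0.653
```

```bash
python3 -c "
from h import *
go(.470,-.171,.16,1.57+.08)
"
```

```text
t 20.95 pos [0.4744 0.2913 0.1628] jaw 1.743 op 0.65 q6 -1.41 | rotvec [ 5.3  0.6 -0.6] shift(now) [-0.003  -0.4547 -0.0837] shift(after turn) [ 0.0028 -0.4605 -0.041 ]
```

Call:
carry_out(motion=[5.3,0.5,0,0,-0.04,-0.007,-0.4,0,0,0,0,-0.046,-0.004,-0.4,0,0,0,0,-0.046,-0.004,-0.4,0,0,0,0,-0.046,-0.004,-0.4,0,0,0,0,-0.046,-0.004,-0.4,0,0,0,0,-0.046,-0.004,-0.4,0,0,0,0,-0.046,-0.004,-0.4,0,0,0,0,-0.046,-0.004,-0.4,0,0,0,0,-0.046,-0.004,-0.4,0,0,0,0,-0.03,-0.003,-0.4])

```text
time_s: 21.95
eef_pos: [0.4734, -0.1668, 0.164]
eef_rot: [0.713, -0.024, 0.7, 0.031]
wrist_force: [0.4, 0.9, -0.9]
opening: 0.7
```

```bash
python3 -c "
from h import *
T=ctrl.camera('top');S=ctrl.camera('scene')
for t,x,y in [('staples_small',.4387,.3695),('tray_three',.480,.341)]:
    M=masks_of(t,x,y); 
    for c in M: b=fit({c:M[c]},x,y,DIM[t],.3,.004*(t!='tray_three'));print(t,c,b.x.round(4),b.fun)
cv2.imwrite('pics/s6.png',np.hstack([cv2.resize(T[200:360,110:310],(400,320)),cv2.resize(S[200:300,180:305],(400,320))]))
go(.470,-.171,.053,1.57+.06)
"
```

```text
staples_small top [0.4401 0.3707 0.0943] 0.13278855975485193
staples_small scene [ 0.4305  0.3816 -0.1509] 0.2682215743440233
tray_three top [0.4814 0.3407 0.1684] 0.5084105732921387
tray_three scene [0.4796 0.3403 0.1553] 0.6170212765957447
t 22.25 pos [ 0.4735 -0.1626  0.1634] jaw 1.651 op 0.70 q6 -2.24 | rotvec [ 1.2  0.9 -0.6] shift(now) [ 0.1102 -0.0092 -0.0059] shift(after turn) [ 0.1104 -0.0082 -0.0039]
```

View pics/s6.png

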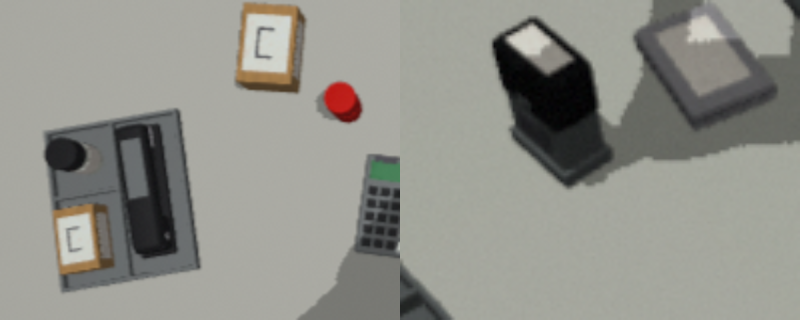

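The three-compartment tray is complete: the box is at (80,240) in the left crop, within 2 mm. The stamp is upright at (550,100) in the right crop, so I go down on it.

Call:
carry_out(motion=[0,0.9,0,0.03,-0.004,-0.003,-0.4,0,0,0,0.025,-0.004,-0.002,-0.4,0,0,0,0.005,0,0,-0.4,0,0,0,0,0,0,-0.4,0,0,0,0,0,0,-0.4])

```text
time_s: 22.75
eef_pos: [0.4716, -0.1648, 0.104]
eef_rot: [0.707, -0.029, 0.705, 0.035]
wrist_force: [0.8, -0.4, 0.3]
opening: 0.698
```

```bash
python3 -c "
from h import *
go(.470,-.171,.051,1.57+.07)
"
```

```text
t 22.75 pos [ 0.4716 -0.1648  0.104 ] jaw 1.660 op 0.70 q6 -2.25 | rotvec [ 1.2  0.2 -0.5] shift(now) [ 0.053  -0.0065 -0.0024] shift(after turn) [ 0.053  -0.0061 -0.0021]
```

Call:
carry_out(motion=[1,0,0,0.015,-0.0065,-0.002,-0.4,0,0,0,0.015,0,0,-0.4,0,0,0,0.015,0,0,-0.4,0,0,0,0.008,0,0,-0.4,0,0,0,0,0,0,-0.4,0,0,0,0,0,0,-0.4])

```text
time_s: 23.35
eef_pos: [0.4763, -0.1718, 0.0573]
eef_rot: [0.711, -0.026, 0.702, 0.027]
wrist_force: [0.0, 0.5, 0.3]
opening: 0.705
```

Call:
carry_out(motion=[0,0,0,0,0,0,1,0,0,0,0,0,0,1,0,0,0,0,0,0,1,0,0,0,0,0,0,1,0,0,0,0,0,0,1])

```text
time_s: 23.85
eef_pos: [0.4777, -0.1726, 0.0598]
eef_rot: [0.713, -0.027, 0.701, 0.027]
wrist_force: [-0.0, 0.1, -2.0]
opening: 0.415
```

```bash
python3 -c "
from h import *
a=.08;c,s=np.cos(a),np.sin(a)
x,y=.5215+c*.043,-.3428+s*.043
print(x,y,'roll',.5215-c*.034,-.3428-s*.034)
go(x,y,.16,a)
"
```

```text
0.5643624733710126 -0.33936366815932556 roll 0.4876087419857109 -0.34551709959495186
t 23.85 pos [ 0.4777 -0.1726  0.0598] jaw 1.647 op 0.42 q6 -2.24 | rotvec [89.8  0.8 -0.7] shift(now) [-0.0987 -0.173   0.0755] shift(after turn) [-0.1002  0.0731  0.1732]
```

Call:
carry_out(motion=[0,0,0,-0.03,0,0,1,8.5,0,0,-0.03,0,0,1,8.5,0,0,-0.03,0,0,1,8.5,0,0,-0.01,0,0,1,8.5,0,0,0,0,0,1,8.5,0,0,0,0,0,1,8.5,0,0,0,0,0,1,8.5,0,0,0,0,0,1,8.5,0,0,0,0,0,1,8.5,0,0,0,0,0,1])

```text
time_s: 24.85
eef_pos: [0.4737, -0.1714, 0.162]
eef_rot: [0.57, 0.425, 0.564, -0.418]
wrist_force: [-0.2, -0.6, -0.6]
opening: 0.413
```

```bash
python3 -c "
from h import *
go(.5644,-.3394,.16,.08)
"
```

```text
t 24.85 pos [ 0.4737 -0.1714  0.162 ] jaw 0.292 op 0.41 q6 -0.88 | rotvec [12.1 -0.  -0.7] shift(now) [0.0026 0.0385 0.187 ] shift(after turn) [0.002  0.077  0.1747]
```

Call:
carry_out(motion=[6,0,0,0,0,0,1,6,0,0,0,0,0,1,0,0,0,0,0.019,0.043,1,0,0,0,0,0.019,0.043,1,0,0,0,0,0.019,0.043,1,0,0,0,0,0.016,0.036,1,0,0,0,0,0,0,1,0,0,0,0,0,0,1])

```text
time_s: 25.65
eef_pos: [0.5575, -0.3333, 0.1566]
eef_rot: [0.516, 0.486, 0.518, -0.478]
wrist_force: [-0.9, 0.7, -2.2]
opening: 0.41
```

```bash
python3 -c "
from h import *
go(.5644,-.3394,.10,.08)
"
```

```text
t 25.65 pos [ 0.5575 -0.3333  0.1566] jaw 0.070 op 0.41 q6 -0.80 | rotvec [-0.6 -0.5 -0.4] shift(now) [0.0566 0.0061 0.007 ] shift(after turn) [0.0566 0.0064 0.0066]
```

Call:
carry_out(motion=[-0.5,-0.5,0,0.02,0.003,0.0035,1,0,0,0,0.025,0.003,0.003,1,0,0,0,0.02,0,0,1,0,0,0,0.003,0,0,1,0,0,0,0,0,0,1,0,0,0,0,0,0,1])

```text
time_s: 26.25
eef_pos: [0.5629, -0.334, 0.0881]
eef_rot: [0.521, 0.481, 0.519, -0.477]
wrist_force: [0.7, -0.1, -2.3]
opening: 0.41
```

```bash
python3 -c "
from h import *
go(.5644,-.3394,.0638,.08)
cv2.imwrite('pics/s7.png',cv2.resize(ctrl.camera('scene')[200:360,80:280],None,fx=3,fy=3,interpolation=cv2.INTER_CUBIC))
"
```

```text
t 26.25 pos [ 0.5629 -0.334   0.0881] jaw 0.082 op 0.41 q6 -0.80 | rotvec [ 0.1 -0.1 -0.3] shift(now) [0.0243 0.0009 0.0056] shift(after turn) [0.0243 0.0011 0.0055]
```

View pics/s7.png

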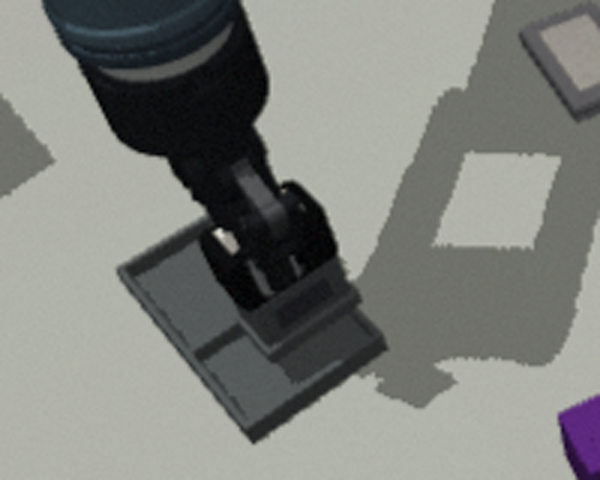

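The stamp is square over the smaller compartment, with its foot at (300,320) in the crop. Allowing for height that comes to about the centre, so I lower it.

Call:
carry_out(motion=[0,0,0,0.008,0.001,0.005,1,0,0,0,0.008,0,0,1,0,0,0,0.006,0,0,1,0,0,0,0,0,0,1,0,0,0,0,0,0,1])

```text
time_s: 26.8
eef_pos: [0.5662, -0.3407, 0.0676]
eef_rot: [0.523, 0.481, 0.517, -0.477]
wrist_force: [0.1, -0.0, -0.5]
opening: 0.409
```

```bash
python3 -c "
from h import *
go(.5644,-.3394,.0638,.08)"
```

```text
t 26.80 pos [ 0.5662 -0.3407  0.0676] jaw 0.082 op 0.41 q6 -0.81 | rotvec [ 0.1  0.1 -0.5] shift(now) [ 0.0038 -0.0017 -0.0014] shift(after turn) [ 0.0038 -0.0017 -0.0014]
```

Call:
carry_out(motion=[0,0,0,0.003,0,0,1,0,0,0,0.001,0,0,1,0,0,0,0,0,0,1])

```text
time_s: 27.1
eef_pos: [0.5662, -0.3407, 0.0633]
eef_rot: [0.523, 0.481, 0.517, -0.477]
wrist_force: [-0.9, 0.9, -0.7]
opening: 0.415
```

Call:
carry_out(motion=[0,0,0,0,0,0,0,0,0,0,0,0,0,-0.3,0,0,0,0,0,0,-0.4,0,0,0,0,0,0,-0.4,0,0,0,-0.02,0,0,-0.4,0,0,0,-0.03,0,0,-0.4,0,0,0,-0.04,0,0,-0.4,-8.5,0,0,0,0,0,-0.6,-8.5,0,0,0,0,-0.03,-0.8,-8.5,0,0,0,0,-0.03,-1])

```text
time_s: 28.1
eef_pos: [0.5484, -0.2866, 0.1588]
eef_rot: [0.62, 0.351, 0.609, -0.35]
wrist_force: [-0.2, 0.3, 0.1]
opening: 1.001
```

```bash
python3 -c "
from h import *
go(.638,-.057,.13,1.0)"
```

```text
t 28.10 pos [ 0.5484 -0.2866  0.1588] jaw 0.535 op 1.00 q6 -1.21 | rotvec [-26.6   0.8  -0.3] shift(now) [ 0.0287  0.1939 -0.1522] shift(after turn) [ 0.0288  0.2416 -0.0487]
```

Call:
carry_out(motion=[-8.5,0,0,0,0,0,-1,-8.5,0,0,0,0,0,-1,-8.5,0,0,0,0,0,-1,-8.5,0,0,0,0,0,-1,-8.5,0,0,0,0,0,-1,-8.5,0,0,0,0,0,-1,-5,0,0,0,0,0,-1,0,0,0,0,0,0,-1])

```text
time_s: 28.9
eef_pos: [0.5481, -0.2824, 0.1614]
eef_rot: [0.712, 0.012, 0.701, -0.017]
wrist_force: [-0.3, 0.7, -0.1]
opening: 0.998
```

```bash
python3 -c "
from h import *
T=ctrl.camera('top')
for t,x,y in [('tray_two',.5215,-.3428)]:
    M=masks_of(t,x,y); 
    for c in M: b=fit({c:M[c]},x,y,DIM[t],.3);print(t,c,b.x.round(4),b.fun)
for t in ('stamp','paper_roll'):
  for c in('top','scene'):
    for d in ctrl.landmark_of(c,t):print(c,t,d['conf'],(prm(c)['pose']@np.r_[d['point'],1])[:3].round(3))
go(.638,-.057,.12,1.6)"
```

```text
tray_two top [ 0.529  -0.3504  0.3454] 0.9343575418994413
tray_two scene [ 0.5198 -0.3433  0.1064] 0.42616868661884744
scene stamp 0.93 [ 0.56  -0.326  0.027]
scene paper_roll 0.59 [ 0.635 -0.059 -0.002]
t 29.25 pos [ 0.548  -0.2824  0.1612] jaw 1.528 op 1.00 q6 -2.20 | rotvec [-4.1  0.9  0.4] shift(now) [0.0411 0.2293 0.0796] shift(after turn) [0.0412 0.2226 0.0965]
```

Call:
carry_out(motion=[-4,0.8,0,0,0,0,-1,0,0,0,0.007,0.038,0.016,-1,0,0,0,0.007,0.038,0.016,-1,0,0,0,0.007,0.038,0.016,-1,0,0,0,0.007,0.038,0.016,-1,0,0,0,0.007,0.038,0.016,-1,0,0,0,0.006,0.032,0.014,-1,0,0,0,0,0,0,-1,0,0,0,0,0,0,-1])

```text
time_s: 30.15
eef_pos: [0.64, -0.0525, 0.1174]
eef_rot: [0.708, -0.01, 0.706, 0.004]
wrist_force: [-0.1, 0.0, 0.0]
opening: 0.997
```

```bash
python3 -c "
from h import *
T=ctrl.camera('top')
for t,x,y in [('tray_two',.5215,-.3428),('stamp',.564,-.339)]:
    M=masks_of(t,x,y); 
    for c in M: b=fit({c:M[c]},x,y,DIM[t],.3 if t!='stamp' else 1.6,.004*(t=='stamp'));print(t,c,b.x.round(4),b.fun)
cv2.imwrite('pics/s8.png',np.hstack([cv2.resize(T[200:360,340:540],(400,320)),cv2.resize(ctrl.camera('scene')[200:360,100:350],(400,320))]))
go(.638,-.057,.028,1.6)"
```

```text
tray_two top [ 0.5222 -0.3422  0.0962] 0.28907982261640797
tray_two scene [ 0.5198 -0.3433  0.1064] 0.42616868661884744
stamp top [ 0.5673 -0.3269 -1.4017] 0.13306038894575234
stamp scene [ 0.5418 -0.3203  1.6425] 0.3439840239640539
t 30.45 pos [ 0.64   -0.0545  0.118 ] jaw 1.587 op 1.00 q6 -1.85 | rotvec [-0.7  0.2  0.5] shift(now) [ 0.0901 -0.0016 -0.0023] shift(after turn) [ 0.09   -0.0024 -0.002 ]
```

View pics/s8.png

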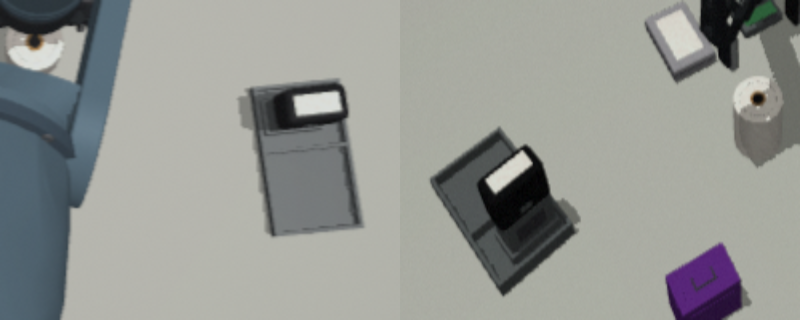

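```bash
python3 -c "
from h import *
out=[]
for c,(r0,c0) in {'top':(225,450),'scene':(250,100)}.items():
    im=ctrl.camera(c)[r0:r0+90,c0:c0+110]; im=cv2.resize(im,None,fx=5,fy=5,interpolation=cv2.INTER_CUBIC)
    for t,p,z in [('tray_two',(.5215,-.3428,.085),0),('stamp',(.5655,-.340,1.65),.004)]:
        for P in pts(*p,DIM[t],z):
            u=((proj(c,P)-[c0,r0])*5+2).astype(int)
            for k in (0,1):
                q=u[[k,2+k,6+k,4+k]]; cv2.polylines(im,[q],True,(0,255,0) if k else (0,0,255),1)
    out.append(im[:, :395])
cv2.imwrite('pics/s9.png',np.hstack(out))
"
```

```text
(no output)
```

View pics/s9.png

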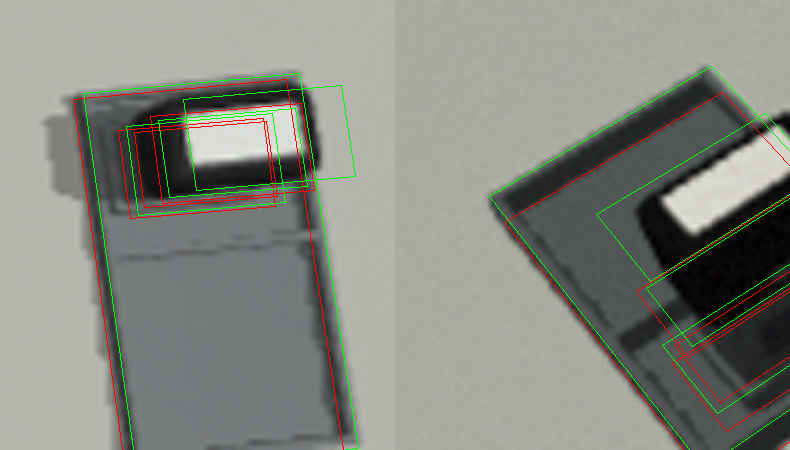

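```bash
python3 -c "
from h import *
out=[]
for c,(r0,c0) in {'top':(230,462),'scene':(255,125)}.items():
    im=ctrl.camera(c)[r0:r0+75,c0:c0+65]; im=cv2.resize(im,None,fx=6,fy=6,interpolation=cv2.INTER_CUBIC)
    im=cv2.convertScaleAbs(im,alpha=1.6,beta=15)
    for t,p,z in [('tray_two',(.5215,-.3428,.085),0),('stamp',(.567,-.331,1.67),.004)]:
        for P in pts(*p,DIM[t],z)[::2]:
            u=((proj(c,P)-[c0,r0])*6+3).astype(int)
            for k in (0,1):
                q=u[[k,2+k,6+k,4+k]]; cv2.polylines(im,[q],True,(0,255,0) if k else (0,0,255),1)
    out.append(im)
cv2.imwrite('pics/s10.png',np.hstack(out))
"
```

```text
(no output)
```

View pics/s10.png

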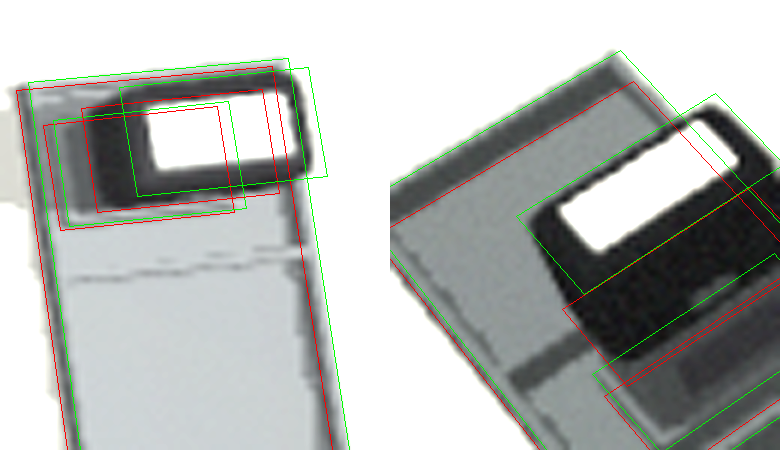

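The overlay shows the stamp upright in the smaller compartment, about 5 mm in x and 6 mm in y off centre. That is inside tolerance, so I go on to the roll.

Call:
carry_out(motion=[0,0,0,0.025,-0.001,-0.001,-1,0,0,0,0.02,-0.001,-0.001,-1,0,0,0,0.01,0,0,-1,0,0,0,0,0,0,-1,0,0,0,0,0,0,-1])

```text
time_s: 31.15
eef_pos: [0.6396, -0.0579, 0.0634]
eef_rot: [0.71, -0.009, 0.705, 0.002]
wrist_force: [0.4, -0.9, 0.4]
opening: 1.0
```

```bash
python3 -c "
from h import *
go(.638,-.057,.028,1.6)"
```

```text
t 31.15 pos [ 0.6396 -0.0579  0.0634] jaw 1.587 op 1.00 q6 -1.85 | rotvec [-0.8  0.4  0.6] shift(now) [ 0.0353  0.0013 -0.0018] shift(after turn) [ 0.0354  0.001  -0.0016]
```

Call:
carry_out(motion=[0,0,0,0.012,0,-0.001,-1,0,0,0,0.012,0,0,-1,0,0,0,0.009,0,0,-1,0,0,0,0.001,0,0,-1,0,0,0,0,0,0,-1,0,0,0,0,0,0,1,0,0,0,0,0,0,1,0,0,0,0,0,0,1,0,0,0,0,0,0,1,0,0,0,0,0,0,1])

```text
time_s: 32.15
eef_pos: [0.6408, -0.0586, 0.0294]
eef_rot: [0.711, -0.01, 0.703, 0.002]
wrist_force: [-0.3, -0.2, -2.4]
opening: 0.684
```

```bash
python3 -c "
from h import *
go(.487,-.3455,.13,1.66)"
```

```text
t 32.15 pos [ 0.6408 -0.0586  0.0294] jaw 1.587 op 0.68 q6 -1.85 | rotvec [-4.2  0.6  0.7] shift(now) [-0.0992 -0.2855 -0.1574] shift(after turn) [-0.1006 -0.2721 -0.1788]
```

Call:
carry_out(motion=[0,0,0,-0.035,0,0,1,0,0.6,0,-0.04,0,0,1,-4,0,0,-0.035,0,0,1,0,0,0,0,-0.03,-0.032,1,0,0,0,0,-0.034,-0.03,1,0,0,0,0,-0.038,-0.028,1,0,0,0,0,-0.038,-0.026,1,0,0,0,0,-0.038,-0.026,1,0,0,0,0,-0.038,-0.02,1,0,0,0,0,-0.03,-0.01,1])

```text
time_s: 33.15
eef_pos: [0.4856, -0.321, 0.1455]
eef_rot: [0.706, -0.039, 0.707, 0.031]
wrist_force: [1.1, -0.3, -0.9]
opening: 0.684
```

Call:
carry_out(motion=[0,0,0,0,0,0,1,0,0,0,0,0,0,1])

```text
time_s: 33.35
eef_pos: [0.4836, -0.3254, 0.1455]
eef_rot: [0.706, -0.037, 0.707, 0.028]
wrist_force: [0.3, 0.4, -1.1]
opening: 0.681
```

```bash
python3 -c "
from h import *
go(.487,-.3455,.09,1.66)"
```

```text
t 33.35 pos [ 0.4836 -0.3254  0.1455] jaw 1.663 op 0.68 q6 -2.45 | rotvec [ 0.2 -0.1  0.7] shift(now) [ 0.0557 -0.0197  0.0016] shift(after turn) [ 0.0555 -0.0203  0.0016]
```

Call:
carry_out(motion=[0,0,0,0.02,-0.01,0.001,1,0,0,0,0.025,-0.01,0.001,1,0,0,0,0.02,0,0,1,0,0,0,0.01,0,0,1,0,0,0,0,0,0,1,0,0,0,0,0,0,1])

```text
time_s: 33.95
eef_pos: [0.4906, -0.3409, 0.0693]
eef_rot: [0.706, -0.039, 0.706, 0.031]
wrist_force: [0.5, 0.1, -2.5]
opening: 0.684
```

```bash
python3 -c "
from h import *
go(.487,-.3455,.0334,1.66)"
```

```text
t 33.95 pos [ 0.4906 -0.3409  0.0693] jaw 1.669 op 0.68 q6 -2.47 | rotvec [ 0.5 -0.1  0.6] shift(now) [ 0.0359 -0.0038 -0.004 ] shift(after turn) [ 0.0359 -0.0043 -0.004 ]
```

Call:
carry_out(motion=[0,0,0,0.012,-0.004,-0.004,1,0,0,0,0.012,0,0,1,0,0,0,0.009,0,0,1,0,0,0,0.002,0,0,1,0,0,0,0,0,0,1])

```text
time_s: 34.45
eef_pos: [0.4881, -0.3465, 0.0339]
eef_rot: [0.707, -0.04, 0.706, 0.03]
wrist_force: [0.1, -1.0, -1.6]
opening: 0.687
```

```bash
python3 -c "
from h import *
go(.487,-.3455,.0334,1.66)"
```

```text
t 34.45 pos [ 0.4881 -0.3465  0.0339] jaw 1.671 op 0.69 q6 -2.48 | rotvec [0.6 0.1 0.8] shift(now) [ 0.0004  0.0011 -0.001 ] shift(after turn) [ 0.0005  0.0011 -0.001 ]
```

Call:
carry_out(motion=[0,0,0,0.0015,0,0,1,0,0,0,0,0,0,-0.9,0,0,0,0,0,0,-0.9,0,0,0,0,0,0,-0.9,0,0,0,0,0,0,-0.9,0,0,0,-0.02,0,0,-0.9,0,0,0,-0.03,0,0,-0.9,0,0,0,-0.04,0,0,-0.9,0,0,0,-0.04,0,0,-0.9,0,0,0,-0.02,0.03,-0.02,-0.9])

```text
time_s: 35.45
eef_pos: [0.465, -0.3181, 0.1861]
eef_rot: [0.706, -0.039, 0.706, 0.03]
wrist_force: [0.5, 0.1, -0.1]
opening: 0.947
```

Call:
carry_out(motion=[0,0,0,0,0.045,-0.01,-0.9,0,0,0,0,0.045,-0.01,-0.9,0,0,0,0,0.045,-0.01,-0.9,0,0,0,0,0.045,0,-0.9,0,0,0,0,0.045,0,-0.9,0,0,0,0,0.045,0,-0.9,0,0,0,0,0,0,-0.9,0,0,0,0,0,0,-0.9])

```text
time_s: 36.25
eef_pos: [0.4071, -0.0438, 0.1875]
eef_rot: [0.711, -0.042, 0.701, 0.027]
wrist_force: [0.6, -0.7, 0.1]
opening: 0.952
```

```bash
cat > chk.py <<'E'
from h import *
T=ctrl.camera('top');S=ctrl.camera('scene')
for t in DIM.keys()|{'staples_large','ink_pad','calculator'}:
  for c in('top','scene'):
    for d in ctrl.landmark_of(c,t):
        w=(prm(c)['pose']@np.r_[d['point'],1])[:3]; L=''
        for n,(x,y,a) in dict(three=(.480,.341,.168),two=(.5215,-.3428,.085)).items():
            l=R.from_rotvec([0,0,-a]).apply(w-[x,y,0])
            if abs(l[0])<.09 and abs(l[1])<.08: L=n+str(l.round(3))
        print(t,c,round(d['conf'],2),w.round(3),L)
cv2.imwrite('pics/end.png',np.hstack([cv2.resize(T[190:350,110:530],(800,305)) ]))
cv2.imwrite('pics/end.png',np.vstack([cv2.resize(T[190:350,110:530],(760,290)),cv2.resize(S[110:350,80:480],(500,300))[:, :].copy() if 0 else cv2.copyMakeBorder(cv2.resize(S[110:350,80:480],(500,300)),0,0,0,260,0)]))
E
python3 chk.py
```

```text
stapler top 0.59 [0.492 0.308 0.002] three[ 0.006 -0.034  0.002]
stapler scene 0.73 [0.486 0.313 0.004] three[ 0.001 -0.029  0.004]
staples_large top 0.61 [0.639 0.177 0.004] 
staples_large scene 0.89 [0.64  0.177 0.002] 
stamp top 0.98 [ 0.567 -0.326  0.005] two[0.046 0.013 0.005]
stamp scene 0.7 [ 0.566 -0.332  0.002] two[0.046 0.007 0.002]
glue_stick top 0.9 [ 0.523  0.375 -0.001] three[ 0.048  0.027 -0.001]
glue_stick top 0.64 [ 0.581  0.098 -0.001] 
glue_stick top 0.6 [ 0.737  0.12  -0.   ] 
glue_stick scene 0.8 [0.576 0.1   0.   ] 
glue_stick scene 0.63 [0.522 0.376 0.003] three[0.048 0.028 0.003]
glue_stick scene 0.55 [ 0.734  0.125 -0.   ] 
paper_roll top 0.81 [ 0.485 -0.342  0.007] two[-0.036  0.004  0.007]
paper_roll scene 0.61 [ 0.483 -0.343  0.003] two[-0.039  0.003  0.003]
ink_pad top 0.81 [ 0.472 -0.061 -0.001] 
ink_pad scene 0.7 [ 0.469 -0.063 -0.001] 
calculator top 0.66 [ 0.474  0.051 -0.   ] 
calculator scene 0.95 [0.464 0.052 0.002] 
staples_small top 0.88 [ 0.747 -0.216 -0.005] 
staples_small top 0.82 [0.437 0.371 0.003] three[-0.037  0.037  0.003]
staples_small top 0.74 [0.521 0.378 0.   ] three[0.047 0.029 0.   ]
staples_small top 0.55 [ 0.486 -0.345  0.006] two[-0.035  0.001  0.006]
staples_small scene 0.79 [ 0.751 -0.219  0.002] 
staples_small scene 0.6 [0.437 0.367 0.007] three[-0.038  0.033  0.007]
tray_three top 0.75 [ 0.482  0.338 -0.004] three[ 0.001 -0.003 -0.004]
tray_three scene 0.97 [0.481 0.337 0.   ] three[ 0.    -0.004  0.   ]
tray_two top 0.78 [ 0.524 -0.341 -0.001] two[ 0.003  0.002 -0.001]
tray_two scene 0.73 [ 0.523 -0.341 -0.001] two[ 0.002  0.002 -0.001]
tray_two scene 0.49 [0.522 0.38  0.006] three[0.048 0.031 0.006]
```

View pics/end.png

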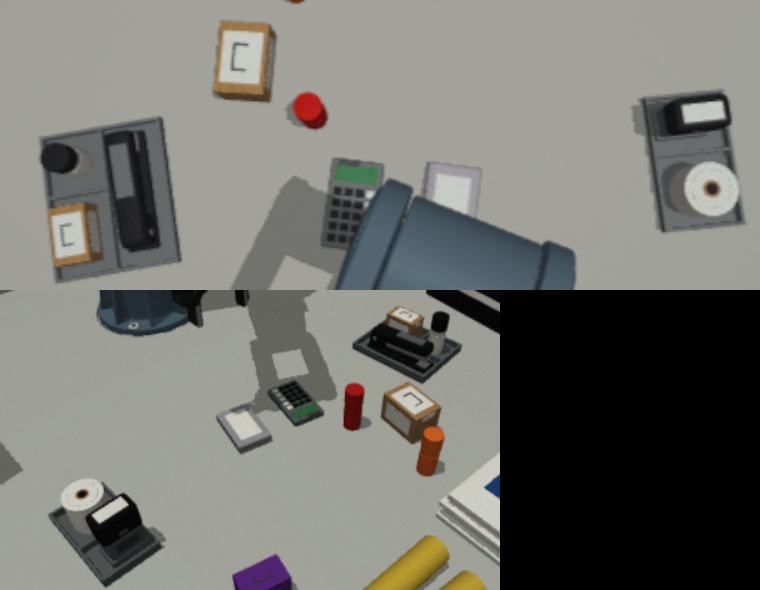

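All five things check out in their compartments: stapler, box and glue in the left tray, stamp and roll in the right. Bystanders are unmoved and the arm is clear, so I hand in.

```bash
python3 -c "
from bench import ctrl
print(ctrl.hand_in())"
```

```text
the job is handed in; nothing more can be done
None
```

I made up both kits and handed the job in after about 37 s of robot time. No verdict was reported. The stapler, small staple box and glue stick are in tray_three; the paper roll and stamp are in tray_two.

- **Kit positions:** The last images put the stapler, box and roll within about 6 mm of their compartment centres, and the glue stick within about 8 mm (20 allowed). All five look upright.
- **Bystanders:** The large staple box, ink pad and calculator read the same as at the start. The arm stood clear of everything.
- **Stamp estimates disagree:** For its offset along the tray's y, the grasp record, an overlay and the scene camera gave about 5–7 mm. The top-camera detection gave 13 mm, and the limit is 15 mm. I left it rather than grip it again.
- **Regripped stapler:** The first grip on the stapler was too high and off centre, so I opened and gripped it again lower before lifting.

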